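Tag out the labeller's air valve, then hold its guard at the interlock mark

TASK

A fitter is about to set the guard interlock on the labelling machine, and its air valve is already shut. Take the red tag-out clip from the yellow rack and clip it securely onto the blue lever of the air valve without turning the lever; only then swing the machine's clear guard up by its black bar until its orange pointer stands level with the red mark on the quadrant, and finish still holding the guard there with the gripper, because it falls shut if let go. Do not shift the red mark, and leave the green clip, the bottles, the label roll and the spanner where they are.

Things in the scene. Friction and masses are not known exactly. Their poses are not given: they have to be found in the camera images.
- red_clip_grip (a point): Grasp point of the red sprung tag-out clip (75 g, a big clothes-peg, jaws down): midway between its handles, 35 mm above the hinge pin, 20 mm below their tops. z up; x along the hinge pin; the handles (24 mm wide) are squeezed along y: 46 mm over them here at rest, 53 at the tops, 29 and parallel at their stop (about 8 N). A white flag, 3 mm thick, stands out 16 to 56 mm along +x.
- red_clip_mouth (a point): Middle of the red clip's mouth between its jaws, 60 mm straight below the grasp point; same axes. Jaws 24 mm wide along x, 6 mm thick, reaching 17 mm below this point; free room 19 mm above it. Gap 14 mm when clipped on; fully squeezed 25 mm here, 32 mm at the tips, opening evenly to both sides of a centred grasp.
- red_jaw (a joint): Opening angle of the red clip's hinge in rad: 0 = jaws parallel, 14 mm apart (clipped on the rail or on the lever), 0.44 = handles fully squeezed, jaws open, -0.30 = sprung shut on nothing. The spring shuts it.
- lever_grip (a point): Middle of the blue sleeve of the air valve's lever, where the clip goes: a level bar 80 mm long along x (x points to the valve stem, 75 mm away), 14 mm wide along y, 10 mm high, its centre 126 mm above the table, nothing below it. The machine's side is 110 mm away to -y; an air filter 85 mm away to +y and 50 mm farther back.
- valve (a joint): Angle of the air valve's lever in rad: 0 = shut (square to the pipe), 1.57 = open. Stiff: it moves only when pushed with 10 N or more at the sleeve.
- guard_bar (a point): Middle of the black round bar (12 mm thick, 128 mm long along y) of the handle at the guard's front edge, to be taken from above; its axis is 40 mm above the guard's clear top. With the guard shut it lies 160 mm in front of (-x) and 40 mm above the hinge axis, about 205 mm above the table. The bar may turn between the fingers as it swings.
- guard_hinge (a point): Point on the guard's hinge axis, in the middle of its width, at the rear of the guard. The axis is level and runs along this point's y axis, parallel to the bar. Turns with the guard.
- guard (a joint): Angle of the clear guard (0.5 to 0.85 kg, free hinge) in rad: 0 = shut, level; it grows as the front edge swings up and back; end stop 1.3. It falls shut when let go.
- mark (a joint): Angle of the red index on the white quadrant at the machine's right-hand side (-y), on the same scale as guard: the guard is at the mark when guard equals this value (between 0.6 and 1.0).
- guard_pointer (a point): Tip of the guard's orange pointer, 122 mm from the hinge axis, beside the quadrant.
- mark_tip (a point): Tip of the red index on the quadrant, 122 mm from the hinge axis; the guard is at the mark when the pointer's tip is at this point. The quadrant rises to 310 mm above the table; the index reaches 40 mm out beyond this tip and carries a black switch on its -y side: carry the clip round the front of them, not across. The index is clamped and not to be moved.
- green_clip_grip (a point): The same grasp point on the green clip, another sprung clip of the same shape, 100 mm along the same rail. To be left alone.
- rack: Yellow-based rack, 220 mm long (x) by 80 mm (y), fixed; origin at the middle of its underside. Its rail, 14 mm thick and 20 mm high, runs along x with its centre 110 mm above the table; the two clips sit on it 50 mm either side of the middle, in either order.
- bottle_a_mid (a point): Filled green bottle, 78 mm across, 196 mm tall, standing; the point is half-way up. Bystander.
- bottle_b_mid (a point): Another such bottle. Bystander.
- bottle_c_mid (a point): Another such bottle. Bystander.
- label_roll_mid (a point): Roll of white labels lying flat, 90 mm across, 50 mm high; its centre. Bystander.
- spanner: Steel spanner lying on the table. Bystander.

How it is judged:
By the outcome, as a careful person would: the job done as asked, in the order asked, and still so for the second after the job is handed in, while the arm keeps its last pose, push and grip.
It also fails if it takes over 54 s, if anything falls off the work surface, if the arm or the gripper's body presses on something with over 40 N, if the wrist force passes 120 N, or if a joint passes its speed limit or range.

ROBOT

A 6-joint arm with a two-finger parallel gripper is mounted at the origin on the work surface. World frame = base frame: x ahead of the robot, y to its left, z up, the work surface at z = 0. Lengths are in m, angles in rad, forces in N, time in s.
With the tool pointing down it reaches from about 0.25 to 0.725 m from the base axis. Payload 4 kg.
Tool frame: the origin (TCP) lies on the mounting face of the last link; the fingertips stand 173 mm ahead of it and the grasp point (between the pads) lies 155 mm ahead of it; z points along the fingers, y is the line along which they close (so a half turn about z gives the same grasp; the last joint's range is limited). The gripper opens to 85 mm and grips with 20 to 120 N. Pads are 22 mm wide; open, the fingers measure 114 mm over their backs; the gripper's body (76 mm by 85 mm) begins 54 mm behind the grasp point. The pads swing forward as they close: fully open they stand 13 mm farther back than shut.
Start: joints at [1.329, 0.241, 0.005, 1.335, 0, 1.571], TCP at [0.12, 0.485, 0.405] pointing down, gripper open.
Joint ranges: [-2.72, 2.72], [-1.05, 1.87], [-1.09, 1.28], [-1.99, 2.15], [-1.42, 1.44], [-3.14, 3.14]. Speed limits (rad/s): [2.79, 2.79, 3.14, 3.14, 3.14, 3.14].

INTERFACE

Orientations are given as a 3x3 rotation matrix whose columns are the frame's x, y, z axes.
In Python, from bench import ctrl gives the robot as it stands.
- The arm moves only by the tool play_rows, never from a script. Its argument "series" is a list of rows, each an object with "linear": the shift along the tool's x, y, z in mm, a list of three; "rotation": the turn, a rotation vector about the tool's x, y, z in degrees, a list of three. A call has 1 to 12 rows; each row shifts and turns the commanded pose from where the row before left it, along the tool's axes as they then stand; what a row does not reach is not made up. A row lasts 1/12 s, in which the tool goes at most 41.7 mm and 7.16 degrees, less where a joint would pass 70% of its speed; a pose out of reach is approached as far as the arm can. A call with a gripper value outside its range is refused whole. "gripper" is the gripper command: -1 is fully open, 1 is shut, values between are in proportion, set as the call begins (left out, the last holds). The fingers move at their own pace and stop on an object; the grip force is fixed at half the most. Time passes only in rows, so rows that do not move let the fingers close. It gives the time, the measured TCP pose, the force, the opening and the grip force at its end, in the units of the state.
- ctrl.state(): the state, without advancing time (a new reading comes with each control period).
- ctrl.grab_frame(name): name is "scene" or "top"; returns a dict with "image" (480x640x3 uint8, red, green, blue), "fx", "fy", "cx", "cy" (pixels), "camera_from_world" (4x4, takes a point from world to camera coordinates). Camera axes: x right, y up, looking along -z (the intrinsics and any distortion apply to the point x, -y, -z); pixel columns grow to the right and rows downward; lengths in m; the calibration is good to about 2 mm. A picture is of the moment at which its call begins. There is no depth.
- ctrl.job_done(): hands the job in; it is judged then, once.
The state is a dict: "t": time; "joints": joint angles; "qvel": joint speeds; "joint_torque": joint torques, N m; "ee_pos": TCP position; "tool_rot": TCP orientation; "ft_force": force on the tool from outside, world axes, zero at the start; "moment": the same for the moment, N m; "grip_width": finger opening in m; "grip_force": force on a finger pad.
Only numpy, scipy, OpenCV 4.12 (cv2) and the standard library are available. Lean on these libraries where they do the work, as an engineer would, in place of code of your own. Each camera call takes 0.05 s, during which the arm holds its last target. There are 200 camera calls.

## Working session

There is one attempt and no reset: what is moved stays moved. The work goes in short steps, Python scripts to look and compute and a tool call to move; the robot and the scene stay as the last step left them, time stands still between calls to the robot, and variables do not carry over. Pictures are saved under pics/ and viewed, at most 10 in all, crops included, and the job is handed in when it is done.

Besides the shell and the picture viewer there is one more tool, called after "Emit:" by a JSON object that holds its "name" and its "arguments", one argument or row to a line. play_rows: Moves the arm, as the interface text tells. Its arguments: {"type":"object","properties":{"series":{"type":"array","items":{"type":"object","properties":{"linear":{"type":"array","items":{"type":"number"}},"rotation":{"type":"array","items":{"type":"number"}}}}},"gripper":{"type":"number"}},"required":["series"]}

```bash
mkdir -p pics; ls; cat > h.py <<'E'
from bench import ctrl
import numpy as np, cv2
def grab(n,save=None):
    f=ctrl.grab_frame(n)
    if save: cv2.imwrite('pics/'+save,cv2.cvtColor(f['image'],cv2.COLOR_RGB2BGR))
    return f
def ray(f,u,v):
    M=np.array(f['camera_from_world']);d=np.array([(u-f['cx'])/f['fx'],-(v-f['cy'])/f['fy'],-1.])
    return -M[:3,:3].T@M[:3,3], M[:3,:3].T@d
def onz(f,u,v,z):
    o,d=ray(f,u,v);return o+d*(z-o[2])/d[2]
def ony(f,u,v,y):
    o,d=ray(f,u,v);return o+d*(y-o[1])/d[1]
def proj(f,p):
    c=np.array(f['camera_from_world'])@np.append(p,1);return np.array([f['cx']-f['fx']*c[0]/c[2],f['cy']+f['fy']*c[1]/c[2]])
def tri(f1,p1,f2,p2):
    o1,d1=ray(f1,*p1);o2,d2=ray(f2,*p2);s=np.linalg.lstsq(np.c_[d1,-d2],o2-o1,rcond=None)[0]
    a=o1+d1*s[0];b=o2+d2*s[1];return (a+b)/2,np.linalg.norm(a-b)
E
python3 - <<'E'
from h import *
for n in('scene','top'):
    f=grab(n,n+'0.png');print(n,{k:f[k] for k in f if k not in('image',)}, ray(f,320,240))
print(ctrl.state())
E
```

```text
pics
scene {'fx': 527.9272996289271, 'fy': 527.9272996289271, 'cx': 321.19827001682563, 'cy': 249.2673834883459, 'camera_from_world': array([[-0.18719395,  0.98231201,  0.00464144,  0.09956393],
       [-0.76463713, -0.14867576,  0.627077  ,  0.30584865],
       [ 0.61667534,  0.11383601,  0.77894344, -1.70323383],
       [ 0.        ,  0.        ,  0.        ,  1.        ]])} (array([1.30284331, 0.14155878, 1.13447005]), array([-0.62967311, -0.11867552, -0.76794609]))
top {'fx': 441.01817432176034, 'fy': 441.01817432176034, 'cx': 321.4513928563349, 'cy': 228.66446067791833, 'camera_from_world': array([[-2.41710463e-02, -9.99707829e-01, -1.30399908e-04,
        -2.28994810e-03],
       [ 9.88090209e-01, -2.39099817e-02,  1.52006751e-01,
        -5.64298098e-01],
       [-1.51965457e-01,  3.54531535e-03,  9.88379447e-01,
        -1.12176161e+00],
       [ 0.00000000e+00,  0.00000000e+00,  0.00000000e+00,
         1.00000000e+00]])} (array([ 0.38705306, -0.01180464,  1.19450294]), array([ 1.26648011e-01,  3.59288671e-04, -9.92286064e-01]))
{'t': 0.1, 'joints': array([1.32901937e+00, 2.41345624e-01, 3.85993882e-03, 1.33520523e+00,
       3.76680489e-05, 1.57082938e+00]), 'qvel': array([-1.34559524e-03, -1.88082931e-03,  1.93825801e-03, -7.10344494e-05,
        1.00667652e-03,  7.21344543e-05]), 'joint_torque': array([-4.04718885e-04, -3.73136580e+01,  2.53009647e+01,  1.08115768e-02,
       -2.44645162e-05, -1.28975810e-05]), 'ee_pos': array([0.11965217, 0.48522622, 0.40389806]), 'tool_rot': array([[-9.70906122e-01,  2.39459937e-01, -4.90190985e-04],
       [ 2.39460435e-01,  9.70904398e-01, -1.83046582e-03],
       [ 3.76053527e-05, -1.89459182e-03, -9.99998205e-01]]), 'ft_force': array([0.7590093 , 0.29553498, 0.37993114]), 'moment': array([ 0.01547244,  0.013147  , -0.00241909]), 'grip_force': 0.0, 'grip_width': 0.08567465760197047}
```

View pics/scene0.png

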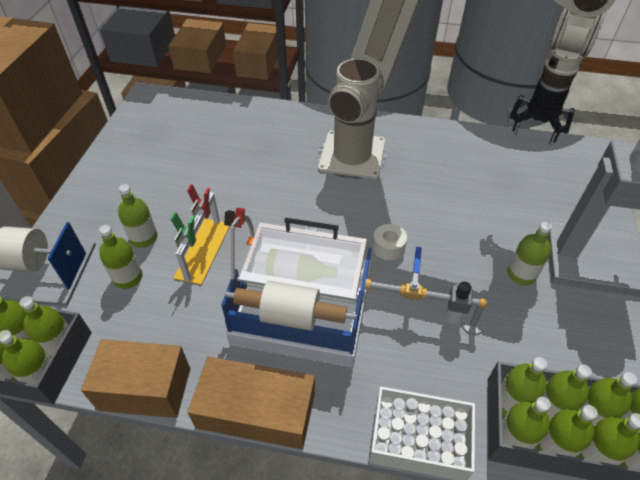

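View pics/top0.png

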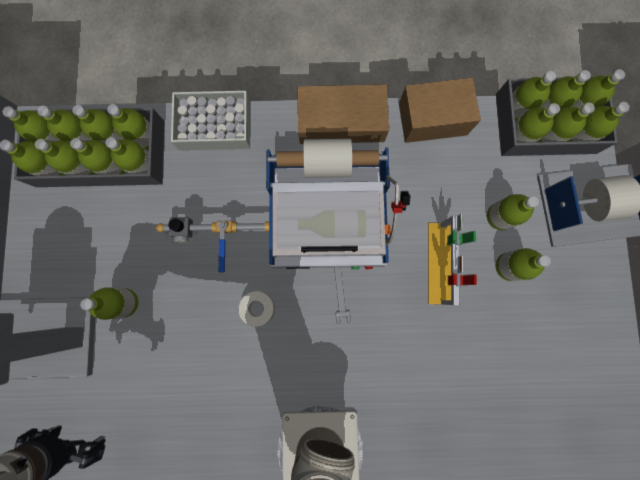

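The scene view shows the red clip at (200,200) beside the green clip at (183,228), the lever at (417,262) and the guard bar at (312,225). In the top view the red clip is at (462,280), the lever at (222,250), the bar at (330,249) and the red index at (400,208).

```bash
cat >> h.py <<'E'
def mask(f,col):
    h=cv2.cvtColor(f['image'],cv2.COLOR_RGB2HSV);H,S,V=[h[...,i].astype(int) for i in range(3)]
    m={'red':((H<6)|(H>172))&(S>150)&(V>70),'blue':(H>105)&(H<125)&(S>140)&(V>60),'yellow':(H>18)&(H<30)&(S>150)&(V>100),
       'green':(H>60)&(H<85)&(S>130)&(V>50),'orange':(H>=6)&(H<16)&(S>190)&(V>150),'black':(V<45)}[col]
    return m.astype(np.uint8)
def blobs(f,col,amin=8):
    n,l,s,c=cv2.connectedComponentsWithStats(mask(f,col));out=[]
    for i in range(1,n):
        if s[i,4]>=amin: out.append((s[i].tolist(),c[i].round(1).tolist(),cv2.minAreaRect(np.argwhere(l==i)[:,::-1].astype(np.float32))))
    return out
E
python3 - <<'E'
from h import *
T,S=grab('top'),grab('scene')
for n,f in(('T',T),('S',S)):
    for c in('red','blue','yellow','orange','black'):
        for s,ce,r in blobs(f,c,12):
            x,y=ce
            if n=='T' and 200<x<500 and 120<y<320 or n=='S' and 150<x<480 and 170<y<360: print(n,c,s,ce,np.round(np.r_[r[0],r[1],r[2]],1))
def crop(f,x,y,w,h): return cv2.resize(f['image'][y:y+h,x:x+w],(400,300),interpolation=cv2.INTER_CUBIC)
im=np.vstack([np.hstack([crop(T,420,210,100,75+25)[:300],crop(S,150,170,133,100)]),np.hstack([crop(T,260,160,160,120),crop(S,220,200,160,120)])])
cv2.imwrite('pics/c1.png',im[...,::-1])
E
```

```text
T red [392, 203, 13, 10, 81] [397.8, 207.7] [398.  207.5   9.   12.   90. ]
T red [453, 274, 4, 10, 39] [454.5, 278.6] [454.5 278.5   9.    3.   90. ]
T red [473, 275, 4, 10, 21] [474.5, 279.0] [474.8 279.4   9.2   2.5  82.9]
T red [461, 276, 3, 9, 27] [462.0, 280.0] [462. 280.   8.   2.  90.]
T blue [385, 149, 3, 6, 16] [386.1, 151.5] [386.  151.5   5.    2.   90. ]
T blue [267, 150, 3, 6, 15] [267.9, 152.9] [268.  152.5   5.    2.   90. ]
T blue [386, 161, 2, 14, 24] [386.6, 166.7] [386.5 167.5  13.    1.   90. ]
T blue [267, 162, 3, 31, 84] [268.0, 175.9] [268. 177.  30.   2.  90.]
T blue [386, 179, 3, 8, 19] [387.2, 182.3] [387.  182.5   7.    2.   90. ]
T blue [270, 194, 2, 69, 138] [270.5, 228.0] [270.5 228.   68.    1.   90. ]
T blue [385, 202, 1, 13, 13] [385.0, 208.0] [385. 208.  12.   0. -90.]
T blue [219, 240, 6, 32, 180] [221.3, 254.8] [221.5 255.5  31.    5.   90. ]
T blue [385, 246, 3, 16, 32] [386.2, 255.3] [386.  253.5  15.    2.   90. ]
T yellow [429, 223, 22, 81, 1628] [438.8, 263.4] [439.5 263.   80.   21.   90. ]
T orange [386, 226, 2, 7, 12] [386.4, 228.6] [386.5
[... 1077 characters left out ...]
1  12.2]
S blue [222, 297, 5, 10, 27] [224.0, 301.6] [224.1 301.5   2.8   9.1  21.8]
S blue [226, 309, 56, 29, 729] [247.8, 323.9] [253.5 323.6  57.   20.7   9.5]
S blue [354, 317, 4, 12, 22] [355.2, 323.0] [355.2 322.4   2.1  11.3   9.5]
S blue [282, 330, 6, 10, 27] [284.9, 335.1] [284.5 334.5   9.    5.   90. ]
S blue [341, 331, 11, 6, 45] [346.1, 333.4] [346.  333.4  10.    4.7  11.3]
S yellow [185, 219, 44, 65, 1502] [204.4, 248.9] [202.6 249.9  26.4  67.9  25.7]
S yellow [174, 268, 10, 13, 70] [178.7, 275.2] [180.  274.2   9.5  11.1  18.4]
S black [226, 212, 7, 13, 66] [228.8, 217.5] [229. 218.  12.   6.  90.]
S black [457, 287, 13, 12, 98] [462.0, 293.4] [462.3 293.1  11.6  10.6  11.3]
```

View pics/c1.png

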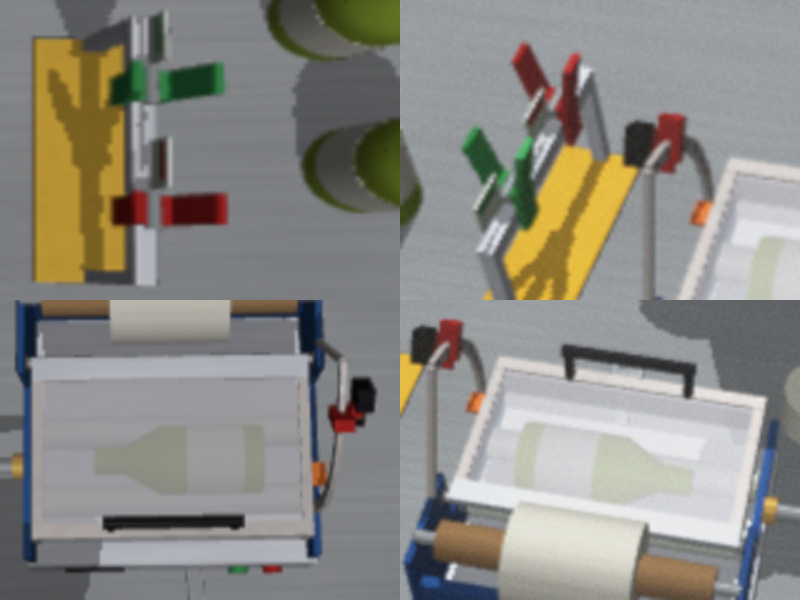

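The crops show both clips upright on the rail with their flags towards +x, the guard shut with the bar near its front edge, and the red index about halfway up the quadrant. The pointer is orange, just above the guard.

```bash
python3 - <<'E'
from h import *
np.set_printoptions(precision=4,suppress=True)
T,S=grab('top'),grab('scene')
P=lambda n,v:print(n,v)
# rack base left edge fit
m=mask(T,'yellow');rows=np.arange(228,300);e=np.array([np.argmax(m[r]) for r in rows]);k=np.polyfit(rows,e,1)
a=onz(T,np.polyval(k,230)-.5,230,.01);b=onz(T,np.polyval(k,298)-.5,298,.01);P('rack +y edge',(a,b,'yaw',np.degrees(np.arctan2(*(a-b)[1::-1]))))
P('rack ends',(onz(T,440,222.5,.01),onz(T,440,303.5,.01)))
P('red right top',onz(T,476.7,279.5,.19)); P('grn right top',onz(T,475.7,237.2,.19))
P('red hinge-side', (onz(T,448.3,280,.19),onz(T,457,280,.19)))
P('scene red tops',(onz(S,189,185,.19),onz(S,208,187.5,.19)))
def axis(f,c,box,z):
    m=mask(f,c);x,y,w,h=box;q=np.argwhere(m[y:y+h,x:x+w])[:,::-1]+[x,y];p=np.array([onz(f,*i,z) for i in q])
    d=cv2.fitLine(p[:,:2].astype(np.float32),cv2.DIST_L2,0,.001,.001).ravel();pr=(p[:,:2]-d[2:])@d[:2]
    return p.mean(0),np.degrees(np.arctan2(d[1],d[0])),pr.min(),pr.max()
P('lever T',axis(T,'blue',(215,235,15,45),.131)); P('lever S',axis(S,'blue',(410,245,15,30),.131))
P('lever tri',tri(T,(221.4,255.3),S,(416.8,260.3)))
P('bar T',axis(T,'black',(300,245,60,8),.211))
P('bar S',(onz(S,285,220,.211),onz(S,340,230,.211)))
P('machine L/R edge',(onz(T,270.5,194,.16),onz(T,270.5,262,.16)))
P('index',tri(T,(398,207.5),S,(239,215)))
P('ptr',tri(T,(387.5,228.6),S,(250,241)))
E
```

```text
rack +y edge (array([ 0.5598, -0.2518,  0.01  ]), array([ 0.3756, -0.3208,  0.01  ]), 'yaw', np.float64(20.53502359399065))
rack ends (array([ 0.5783, -0.3392,  0.01  ]), array([ 0.3611, -0.3251,  0.01  ]))
red right top [ 0.4166 -0.364   0.19  ]
grn right top [ 0.5131 -0.3692  0.19  ]
red hinge-side (array([ 0.417 , -0.2996,  0.19  ]), array([ 0.4165, -0.3193,  0.19  ]))
scene red tops (array([ 0.4132, -0.3656,  0.19  ]), array([ 0.4126, -0.3154,  0.19  ]))
lever T (array([0.4924, 0.2279, 0.131 ]), np.float32(-0.54749537), np.float64(-0.03904613299150134), np.float64(0.03624113804549145))
lever S (array([0.497 , 0.2268, 0.131 ]), np.float32(-0.4961874), np.float64(-0.03868663107116067), np.float64(0.03590705433442482))
lever tri (array([0.4921, 0.2283, 0.124 ]), np.float64(0.0019999676939783397))
bar T (array([ 0.4931, -0.0286,  0.211 ]), np.float32(89.10045), np.float64(-0.06314374913504416), np.float64(0.057929008432348494))
bar S (array([ 0.5013, -0.0934,  0.211 ]), array([0.5072, 0.0386, 0.211 ]))
machine L/R edge (array([0.6333, 0.1048, 0.16  ]), array([0.4699, 0.1059, 0.16  ]))
index (array([ 0.5684, -0.1773,  0.2827]), np.float64(0.00035068725940325406))
ptr (array([ 0.5419, -0.1718,  0.1638]), np.float64(0.00034305043055526263))
```

Emit:
{"name": "play_rows", "arguments": {
  "series": [
    {"rotation": [0, 0, -5.45]},
    {"rotation": [0, 0, -5.45]},
    {"linear": [-27.5, -27.1, 0]},
    {"linear": [-27.5, -27.1, 0]},
    {"linear": [-27.5, -27.1, 0]},
    {"linear": [-27.5, -27.1, 0]},
    {"linear": [-27.5, -27.1, 0]},
    {"linear": [-27.5, -27.1, 0]},
    {"linear": [-27.5, -27.1, 0]},
    {"linear": [-27.5, -27.1, 0]},
    {"linear": [-27.5, -27.1, 0]},
    {"linear": [-27.5, -27.1, 0]}
  ],
  "gripper": -1
}}

```text
$.series[0]: bad value
```

Emit:
{"name": "play_rows", "arguments": {
  "series": [
    {"linear": [-2, -38.4, 0]},
    {"linear": [-2, -38.4, 0]},
    {"linear": [-2, -38.4, 0]},
    {"linear": [-2, -38.4, 0]},
    {"linear": [-2, -38.4, 0]},
    {"linear": [-2, -38.4, 0]},
    {"linear": [-2, -38.4, 0]},
    {"linear": [-2, -38.4, 0]},
    {"linear": [-2, -38.4, 0]},
    {"linear": [-2, -38.4, 0]},
    {"linear": [-2, -38.4, 0]},
    {"linear": [-2, -38.4, 0]}
  ]
}}

```text
$.series[0]: bad value
```

Emit:
{"name": "play_rows", "arguments": {
  "series": [
    {"linear": [-2, -38.4, 0]},
    {"linear": [-2, -38.4, 0]},
    {"linear": [-35, 1.8, 0]},
    {"linear": [0, 0, 0]},
    {"linear": [0, 0, 0]}
  ]
}}

```text
$.series[0]: bad value
```

```bash
python3 - <<'E'
from h import *
s=ctrl.state();print(s['t'],s['ee_pos'],s['tool_rot'],s['joints'])
T,S=grab('top'),grab('scene')
def crop(f,x,y,w,h): return cv2.resize(f['image'][y:y+h,x:x+w],(400,400),interpolation=cv2.INTER_CUBIC)
cv2.imwrite('pics/c2.png',np.hstack([crop(T,410,220,100,100),crop(S,150,140,100,100)])[...,::-1])
E
```

```text
0.3 [0.11969797 0.48538059 0.40439277] [[-9.70908574e-01  2.39450414e-01 -2.00769079e-04]
 [ 2.39450497e-01  9.70908317e-01 -7.07129462e-04]
 [ 2.56059258e-05 -7.34632314e-04 -9.99999730e-01]] [1.32900749e+00 2.40916534e-01 4.59345152e-03 1.33520788e+00
 2.56140050e-05 1.57080732e+00]
```

View pics/c2.png

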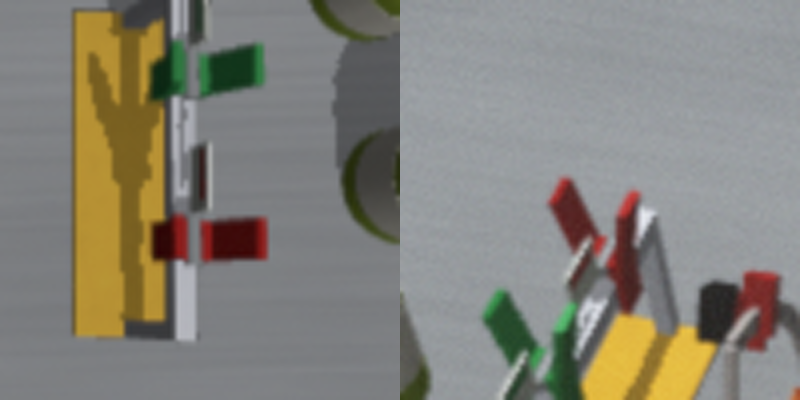

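The arm has not moved, because rows need both keys. The picture confirms the clip's right-hand top edge at about (476.7,279.5) in the top view.

Emit:
{"name": "play_rows", "arguments": {
  "series": [
    {"linear": [0, 0, 0], "rotation": [0, 0, -5.45]},
    {"linear": [0, 0, 0], "rotation": [0, 0, -5.45]},
    {"linear": [-27.5, -27.1, 0], "rotation": [0, 0, 0]},
    {"linear": [-27.5, -27.1, 0], "rotation": [0, 0, 0]},
    {"linear": [-27.5, -27.1, 0], "rotation": [0, 0, 0]},
    {"linear": [-27.5, -27.1, 0], "rotation": [0, 0, 0]},
    {"linear": [-27.5, -27.1, 0], "rotation": [0, 0, 0]},
    {"linear": [-27.5, -27.1, 0], "rotation": [0, 0, 0]},
    {"linear": [-27.5, -27.1, 0], "rotation": [0, 0, 0]},
    {"linear": [-27.5, -27.1, 0], "rotation": [0, 0, 0]},
    {"linear": [-27.5, -27.1, 0], "rotation": [0, 0, 0]},
    {"linear": [-27.5, -27.1, 0], "rotation": [0, 0, 0]}
  ],
  "gripper": -1
}}

```text
t: 1.4
ee_pos: [0.3813, 0.1989, 0.405]
tool_rot: [[-0.999, 0.051, 0.001], [0.051, 0.999, 0.001], [-0.001, 0.001, -1.0]]
ft_force: [0.8, 0.8, 0.7]
grip_width: 0.0852
grip_force: 0.0
```

Emit:
{"name": "play_rows", "arguments": {
  "series": [
    {"linear": [-2, -38.4, 0], "rotation": [0, 0, 0]},
    {"linear": [-2, -38.4, 0], "rotation": [0, 0, 0]},
    {"linear": [-2, -38.4, 0], "rotation": [0, 0, 0]},
    {"linear": [-2, -38.4, 0], "rotation": [0, 0, 0]},
    {"linear": [-2, -38.4, 0], "rotation": [0, 0, 0]},
    {"linear": [-2, -38.4, 0], "rotation": [0, 0, 0]},
    {"linear": [-2, -38.4, 0], "rotation": [0, 0, 0]},
    {"linear": [-2, -38.4, 0], "rotation": [0, 0, 0]},
    {"linear": [-2, -38.4, 0], "rotation": [0, 0, 0]},
    {"linear": [-2, -38.4, 0], "rotation": [0, 0, 0]},
    {"linear": [-2, -38.4, 0], "rotation": [0, 0, 0]},
    {"linear": [-2, -38.4, 0], "rotation": [0, 0, 0]}
  ]
}}

```text
t: 2.4
ee_pos: [0.3801, -0.2628, 0.4049]
tool_rot: [[-0.999, 0.052, 0.001], [0.052, 0.999, -0.0], [-0.001, -0.0, -1.0]]
ft_force: [0.9, 0.6, 0.2]
grip_width: 0.0854
grip_force: 0.0
```

Emit:
{"name": "play_rows", "arguments": {
  "series": [
    {"linear": [-2, -38.4, 0], "rotation": [0, 0, 0]},
    {"linear": [-2, -38.4, 0], "rotation": [0, 0, 0]},
    {"linear": [-35, 1.8, 0], "rotation": [0, 0, 0]},
    {"linear": [0, 0, 0], "rotation": [0, 0, 0]},
    {"linear": [0, 0, 0], "rotation": [0, 0, 0]}
  ]
}}

```text
t: 2.82
ee_pos: [0.4161, -0.3388, 0.4038]
tool_rot: [[-0.999, 0.053, -0.001], [0.053, 0.999, 0.001], [0.001, 0.001, -1.0]]
ft_force: [-0.2, -0.0, -0.4]
grip_width: 0.0853
grip_force: 0.0
```

```bash
python3 - <<'E'
from h import *
np.set_printoptions(precision=4,suppress=True)
s=ctrl.state();print(s['t'],s['ee_pos'],s['tool_rot'],s['joints'])
T,S=grab('top'),grab('scene')
for z in(.17,.19,.232): print(z,proj(T,[*s['ee_pos'][:2],z]),proj(S,[*s['ee_pos'][:2],z]))
def crop(f,x,y,w,h): return cv2.resize(f['image'][y:y+h,x:x+w],(400,400),interpolation=cv2.INTER_CUBIC)
cv2.imwrite('pics/c3.png',np.hstack([crop(T,410,220,100,100),crop(S,150,140,100,100)])[...,::-1])
E
```

```text
2.8167 [ 0.4161 -0.3388  0.4038] [[-0.9986  0.0526 -0.001 ]
 [ 0.0526  0.9986  0.001 ]
 [ 0.001   0.0009 -1.    ]] [-0.6835  0.3144  0.1024  1.3601  0.0001 -0.6308]
0.17 [462.809  280.3192] [200.0846 192.8019]
0.19 [465.6066 279.9991] [198.7103 187.1928]
0.232 [471.8579 279.2836] [195.7174 174.9775]
```

View pics/c3.png

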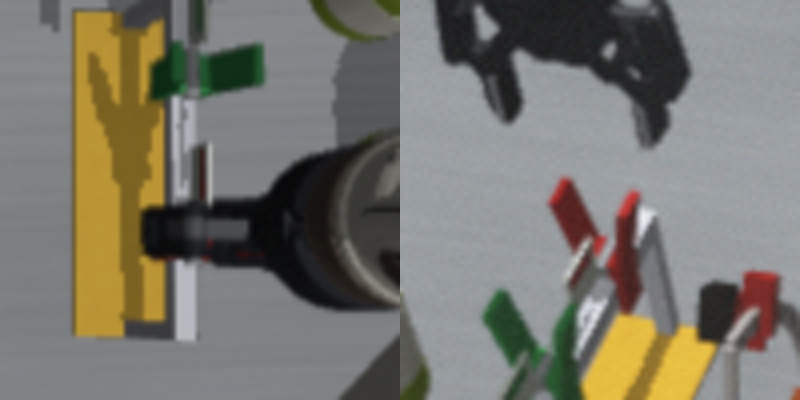

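The gripper is centred over the red clip: the fingers at (177,169) and (212,175) straddle the handle tops at (191,185) and (207,188). Next I go down and squeeze.

Emit:
{"name": "play_rows", "arguments": {
  "series": [
    {"linear": [0, 0, 20], "rotation": [0, 0, 0]},
    {"linear": [0, 0, 20], "rotation": [0, 0, 0]},
    {"linear": [0, 0, 20], "rotation": [0, 0, 0]},
    {"linear": [0, 0, 18], "rotation": [0, 0, 0]},
    {"linear": [0, 0, 0], "rotation": [0, 0, 0]},
    {"linear": [0, 0, 0], "rotation": [0, 0, 0]}
  ]
}}

```text
t: 3.42
ee_pos: [0.4152, -0.3366, 0.3266]
tool_rot: [[-0.999, 0.05, -0.002], [0.05, 0.999, 0.001], [0.002, 0.001, -1.0]]
ft_force: [-0.5, 0.6, 0.7]
grip_width: 0.0856
grip_force: 0.0
```

Emit:
{"name": "play_rows", "arguments": {
  "series": [
    {"linear": [0, 0, 0], "rotation": [0, 0, 0]},
    {"linear": [0, 0, 0], "rotation": [0, 0, 0]},
    {"linear": [0, 0, 0], "rotation": [0, 0, 0]},
    {"linear": [0, 0, 0], "rotation": [0, 0, 0]},
    {"linear": [0, 0, 0], "rotation": [0, 0, 0]},
    {"linear": [0, 0, 0], "rotation": [0, 0, 0]},
    {"linear": [0, 0, 0], "rotation": [0, 0, 0]},
    {"linear": [0, 0, 0], "rotation": [0, 0, 0]}
  ],
  "gripper": 1
}}

```text
t: 4.08
ee_pos: [0.4159, -0.3381, 0.3281]
tool_rot: [[-0.999, 0.052, 0.002], [0.052, 0.999, -0.002], [-0.002, -0.002, -1.0]]
ft_force: [-1.2, -0.2, 4.9]
grip_width: 0.0259
grip_force: 62.7
```

Emit:
{"name": "play_rows", "arguments": {
  "series": [
    {"linear": [0, 0, -10], "rotation": [0, 0, 0]},
    {"linear": [0, 0, -20], "rotation": [0, 0, 0]},
    {"linear": [0, 0, -30], "rotation": [0, 0, 0]},
    {"linear": [0, 0, -30], "rotation": [0, 0, 0]},
    {"linear": [0, 0, -30], "rotation": [0, 0, 0]},
    {"linear": [0, 0, -30], "rotation": [0, 0, 0]},
    {"linear": [0, 0, 0], "rotation": [0, 0, 0]},
    {"linear": [0, 0, 0], "rotation": [0, 0, 0]}
  ]
}}

```text
t: 4.75
ee_pos: [0.4158, -0.3378, 0.479]
tool_rot: [[-0.999, 0.052, 0.004], [0.052, 0.999, -0.003], [-0.004, -0.002, -1.0]]
ft_force: [0.7, -0.1, -2.3]
grip_width: 0.0259
grip_force: 62.0
```

```bash
python3 - <<'E'
from h import *
np.set_printoptions(precision=4,suppress=True)
s=ctrl.state();print(s['t'],s['ee_pos'],s['grip_width'],s['grip_force'])
T,S=grab('top'),grab('scene')
def crop(f,x,y,w,h): return cv2.resize(f['image'][y:y+h,x:x+w],(400,400),interpolation=cv2.INTER_CUBIC)
cv2.imwrite('pics/c4.png',np.hstack([crop(T,400,220,110,110),crop(S,140,110,100,100)])[...,::-1])
E
```

```text
4.75 [ 0.4158 -0.3378  0.479 ] 0.025917582600926768 61.96350574493408
```

View pics/c4.png

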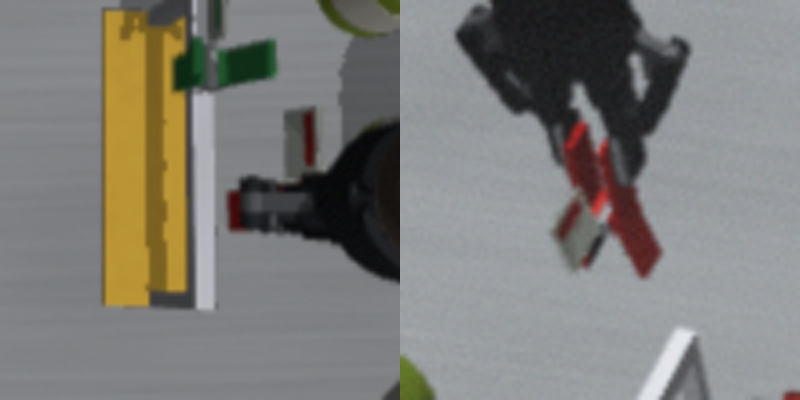

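The red clip is held with its jaws open, the rail is empty where it sat, and the green clip is untouched. I carry it round the front to the lever.

Emit:
{"name": "play_rows", "arguments": {
  "series": [
    {"linear": [0, 0, 0], "rotation": [0, 0, -2.5]},
    {"linear": [9.5, 37.5, 0], "rotation": [0, 0, 0]},
    {"linear": [9.5, 37.5, 0], "rotation": [0, 0, 0]},
    {"linear": [9.5, 37.5, 0], "rotation": [0, 0, 0]},
    {"linear": [9.5, 37.5, 0], "rotation": [0, 0, 0]},
    {"linear": [9.5, 37.5, 0], "rotation": [0, 0, 0]},
    {"linear": [0.3, 37.8, 0], "rotation": [0, 0, 0]},
    {"linear": [0.3, 37.8, 0], "rotation": [0, 0, 0]},
    {"linear": [0.3, 37.8, 0], "rotation": [0, 0, 0]},
    {"linear": [0.3, 37.8, 0], "rotation": [0, 0, 0]},
    {"linear": [0.3, 37.8, 0], "rotation": [0, 0, 0]},
    {"linear": [0.3, 37.8, 0], "rotation": [0, 0, 0]}
  ]
}}

```text
t: 5.85
ee_pos: [0.3686, 0.0786, 0.4752]
tool_rot: [[-1.0, 0.008, -0.003], [0.008, 1.0, -0.001], [0.003, -0.001, -1.0]]
ft_force: [0.8, -0.2, -0.6]
grip_width: 0.0261
grip_force: 62.0
```

Emit:
{"name": "play_rows", "arguments": {
  "series": [
    {"linear": [0.3, 37.8, 0], "rotation": [0, 0, 0]},
    {"linear": [0.3, 37.8, 0], "rotation": [0, 0, 0]},
    {"linear": [0.3, 37.8, 0], "rotation": [0, 0, 0]},
    {"linear": [0.3, 37.8, 0], "rotation": [0, 0, 0]},
    {"linear": [-30.8, 0.3, 0], "rotation": [0, 0, 0]},
    {"linear": [-30.8, 0.3, 0], "rotation": [0, 0, 0]},
    {"linear": [-30.8, 0.3, 0], "rotation": [0, 0, 0]},
    {"linear": [-30.8, 0.3, 0], "rotation": [0, 0, 0]},
    {"linear": [0, 0, 25], "rotation": [0, 0, 0]},
    {"linear": [0, 0, 25], "rotation": [0, 0, 0]},
    {"linear": [0, 0, 0], "rotation": [0, 0, 0]},
    {"linear": [0, 0, 0], "rotation": [0, 0, 0]}
  ]
}}

```text
t: 6.85
ee_pos: [0.4921, 0.228, 0.4238]
tool_rot: [[-1.0, 0.008, -0.007], [0.008, 1.0, -0.003], [0.007, -0.003, -1.0]]
ft_force: [-0.2, -0.2, -0.0]
grip_width: 0.0263
grip_force: 62.0
```

```bash
python3 - <<'E'
from h import *
np.set_printoptions(precision=4,suppress=True)
s=ctrl.state();print(s['t'],s['ee_pos'],s['tool_rot'],s['grip_width'])
T,S=grab('top'),grab('scene')
z=s['ee_pos'][2]
for n,f in(('T',T),('S',S)):
    print(n,'tips',[proj(f,[s['ee_pos'][0],s['ee_pos'][1]+d,z-.235]) for d in(-.016,0,.016)],'lever',proj(f,[.493,.228,.131]))
    for c in('red','blue'): print(n,c,[(b[0],b[1]) for b in blobs(f,c) if (190<b[1][0]<260 and 180<b[1][1]<290 if n=='T' else 380<b[1][0]<450 and 170<b[1][1]<300)])
def crop(f,x,y,w,h): return cv2.resize(f['image'][y:y+h,x:x+w],(400,400),interpolation=cv2.INTER_CUBIC)
cv2.imwrite('pics/c5.png',np.hstack([crop(T,170,200,100,100),crop(S,365,190,100,100)])[...,::-1])
E
```

```text
6.85 [0.4921 0.228  0.4238] [[-0.9999  0.008  -0.007 ]
 [ 0.008   1.     -0.0032]
 [ 0.007  -0.0032 -1.    ]] 0.026259368807378322
T tips [array([222.6044, 252.4308]), array([215.6082, 252.5994]), array([208.6113, 252.7679])] lever [221.305  254.5981]
T red [([222, 254, 4, 3, 8], [223.9, 255.4])]
T blue [([219, 257, 5, 15, 72], [221.0, 264.3])]
S tips [array([414.2785, 242.2091]), array([421.1808, 243.2224]), array([428.1035, 244.2387])] lever [417.485  258.7645]
S red [([421, 214, 3, 8, 13], [422.2, 217.2]), ([431, 215, 3, 9, 19], [431.9, 218.7]), ([426, 226, 6, 16, 34], [427.6, 234.0])]
S blue [([414, 247, 7, 26, 119], [416.8, 259.8])]
```

View pics/c5.png

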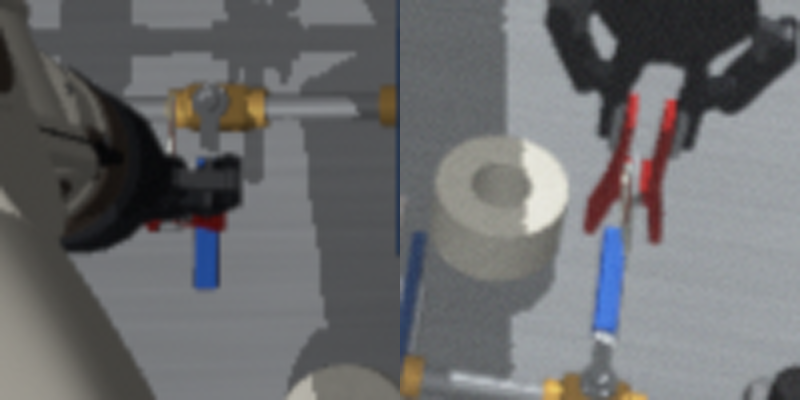

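The clip is over the sleeve, with jaw tips at (414,248) and (429,250) astride the lever line in the scene view. I check its height in the grip before going down.

```bash
python3 - <<'E'
from h import *
f=grab('scene')
for o in(0,-.005,-.01):
    for nm,dz,h in(('tops',-.138,.0145),('tips',-.235,.019)):
        print(o,nm,[proj(f,[.492+.012,.228+d,.4238+dz+o]).round(1) for d in(-h,h)])
E
```

```text
0 tops [array([420.9, 218. ]), array([434.3, 219.9])]
0 tips [array([412.6, 245.9]), array([429.1, 248.3])]
-0.005 tops [array([420.5, 219.5]), array([433.9, 221.4])]
-0.005 tips [array([412.3, 247.3]), array([428.7, 249.7])]
-0.01 tops [array([420.2, 221. ]), array([433.5, 222.9])]
-0.01 tips [array([412. , 248.6]), array([428.4, 251. ])]
```

Emit:
{"name": "play_rows", "arguments": {
  "series": [
    {"linear": [0, 0, 20], "rotation": [0, 0, 0]},
    {"linear": [0, 0, 20], "rotation": [0, 0, 0]},
    {"linear": [0, 0, 15], "rotation": [0, 0, 0]},
    {"linear": [0, 0, 12], "rotation": [0, 0, 0]},
    {"linear": [0, 0, 12], "rotation": [0, 0, 0]},
    {"linear": [0, 0, 0], "rotation": [0, 0, 0]},
    {"linear": [0, 0, 0], "rotation": [0, 0, 0]},
    {"linear": [0, 0, 0], "rotation": [0, 0, 0]}
  ]
}}

```text
t: 7.67
ee_pos: [0.4932, 0.2287, 0.3495]
tool_rot: [[-1.0, 0.008, 0.003], [0.008, 1.0, 0.001], [-0.003, 0.001, -1.0]]
ft_force: [0.3, 0.2, -0.2]
grip_width: 0.0263
grip_force: 62.0
```

```bash
python3 - <<'E'
from h import *
np.set_printoptions(precision=4,suppress=True)
s=ctrl.state();print(s['t'],s['ee_pos'],s['ft_force'],s['moment'],s['grip_width'])
T,S=grab('top'),grab('scene')
def crop(f,x,y,w,h): return cv2.resize(f['image'][y:y+h,x:x+w],(400,400),interpolation=cv2.INTER_CUBIC)
cv2.imwrite('pics/c6.png',np.hstack([crop(T,170,200,100,100),crop(S,380,210,75,75)])[...,::-1])
E
```

```text
7.6667 [0.4932 0.2287 0.3495] [ 0.277   0.25   -0.2363] [ 0.0161 -0.0159 -0.0556] 0.026310586778058434
```

View pics/c6.png

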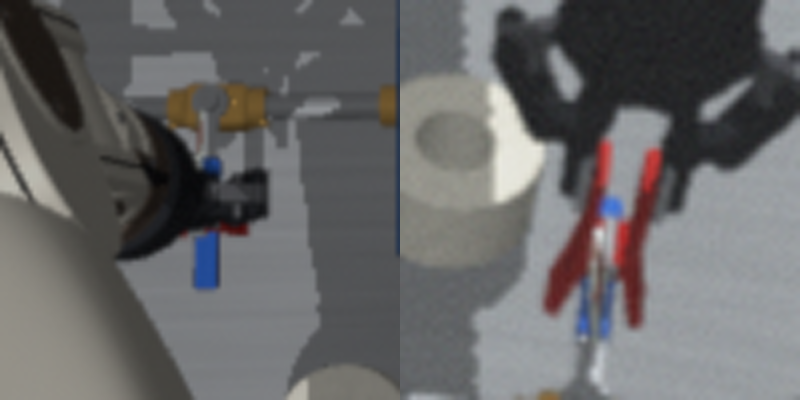

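The jaws straddle the lever, with tips at about (409,268) and (424,270), and there is no contact force. I go 4 mm lower, then open the fingers.

Emit:
{"name": "play_rows", "arguments": {
  "series": [
    {"linear": [0, 0, 4], "rotation": [0, 0, 0]},
    {"linear": [0, 0, 0], "rotation": [0, 0, 0]},
    {"linear": [0, 0, 0], "rotation": [0, 0, 0]}
  ]
}}

```text
t: 8.02
ee_pos: [0.4928, 0.2284, 0.3437]
tool_rot: [[-1.0, 0.008, -0.0], [0.008, 1.0, -0.0], [0.0, -0.0, -1.0]]
ft_force: [0.1, 0.6, -1.9]
grip_width: 0.0261
grip_force: 62.0
```

Emit:
{"name": "play_rows", "arguments": {
  "series": [
    {"linear": [0, 0, 0], "rotation": [0, 0, 0]},
    {"linear": [0, 0, 0], "rotation": [0, 0, 0]},
    {"linear": [0, 0, 0], "rotation": [0, 0, 0]},
    {"linear": [0, 0, 0], "rotation": [0, 0, 0]},
    {"linear": [0, 0, 0], "rotation": [0, 0, 0]},
    {"linear": [0, 0, 0], "rotation": [0, 0, 0]},
    {"linear": [0, 0, 0], "rotation": [0, 0, 0]},
    {"linear": [0, 0, 0], "rotation": [0, 0, 0]}
  ],
  "gripper": -1
}}

```text
t: 8.68
ee_pos: [0.4929, 0.2284, 0.3438]
tool_rot: [[-1.0, 0.008, 0.0], [0.008, 1.0, 0.0], [-0.0, 0.0, -1.0]]
ft_force: [0.7, -0.6, -0.1]
grip_width: 0.0853
grip_force: 0.0
```

Emit:
{"name": "play_rows", "arguments": {
  "series": [
    {"linear": [0, 0, -20], "rotation": [0, 0, 0]},
    {"linear": [0, 0, -30], "rotation": [0, 0, 0]},
    {"linear": [0, 0, -40], "rotation": [0, 0, 0]},
    {"linear": [40, 0, 0], "rotation": [0, 0, 0]},
    {"linear": [40, 0, 0], "rotation": [0, 0, 0]},
    {"linear": [40, 0, 0], "rotation": [0, 0, 0]},
    {"linear": [0, -40, 0], "rotation": [0, 0, -7]},
    {"linear": [0, -40, 0], "rotation": [0, 0, -7]},
    {"linear": [0, 0, 0], "rotation": [0, 0, -7]},
    {"linear": [0, 0, 0], "rotation": [0, 0, -7]}
  ]
}}

```text
t: 9.52
ee_pos: [0.376, 0.1579, 0.4343]
tool_rot: [[-0.898, -0.44, 0.001], [-0.44, 0.898, 0.0], [-0.001, -0.0, -1.0]]
ft_force: [1.1, 0.8, 0.3]
grip_width: 0.0854
grip_force: 0.0
```

```bash
python3 - <<'E'
from h import *
np.set_printoptions(precision=4,suppress=True)
s=ctrl.state();print(s['t'],s['ee_pos'],s['tool_rot'],s['joints'],s['ft_force'],s['grip_width'])
T,S=grab('top'),grab('scene')
for n,f,b in(('T',T,(287,240,80,15)),('S',S,(275,205,80,40))):
    m=mask(f,'black');x,y,w,h=b;q=np.argwhere(m[y:y+h,x:x+w])[:,::-1]+[x,y];print(n,len(q),q.mean(0),q.min(0),q.max(0))
def crop(f,x,y,w,h): return cv2.resize(f['image'][y:y+h,x:x+w],(400,300),interpolation=cv2.INTER_CUBIC)
im=np.vstack([np.hstack([crop(T,180,215,100,75),crop(S,370,210,100,75)]),np.hstack([crop(T,260,160,160,120),crop(S,220,190,160,120)])])
cv2.imwrite('pics/c7.png',im[...,::-1])
E
```

```text
9.5167 [0.376  0.1579 0.4343] [[-0.8981 -0.4397  0.0012]
 [-0.4397  0.8981  0.0003]
 [-0.0012 -0.0002 -1.    ]] [ 0.3976  0.0446 -0.1497  1.3753 -0.0002 -0.0577] [1.0768 0.8122 0.3167] 0.08539472062603226
T 217 [327.3088 248.5023] [301 247] [356 251]
S 11 [327.1818 227.1818] [287 221] [335 232]
```

View pics/c7.png

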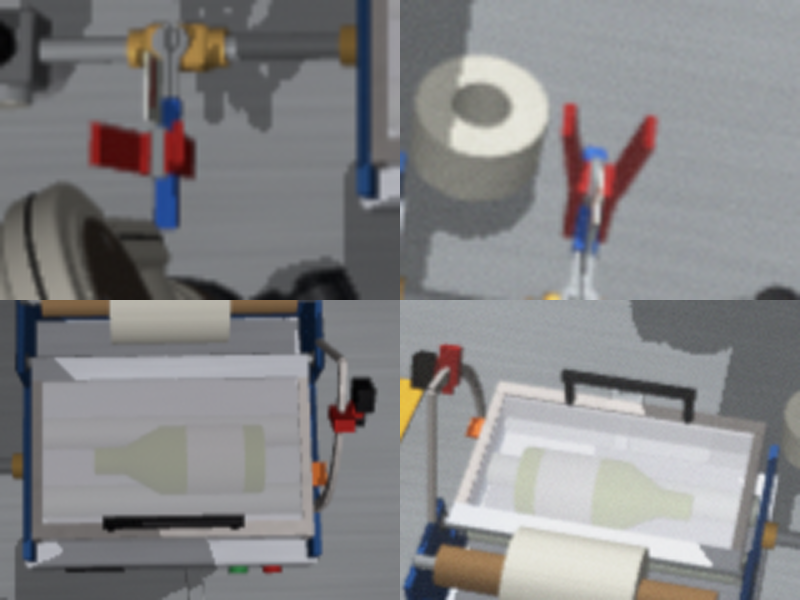

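The clip sits square on the blue sleeve with its jaws shut on it, and the lever is still straight. The guard bar spans u 301–357, v about 249 in the top view, and (286,221) to (338,229) in the scene view.

```bash
python3 - <<'E'
from h import *
np.set_printoptions(precision=4,suppress=True)
T,S=grab('top'),grab('scene')
print(tri(T,(329.2,248.8),S,(312.2,224.9)),tri(T,(302,248.6),S,(338,228.6)),tri(T,(356.5,249),S,(286.5,221)))
for z in(.199,.205,.211): print(z,onz(T,329.2,248.8,z),onz(S,312.2,224.9,z))
for n,f,b in(('T',T,(380,222,15,15)),('S',S,(240,230,15,20))):
    h=cv2.cvtColor(f['image'],cv2.COLOR_RGB2HSV);x,y,w,hh=b;c=h[y:y+hh,x:x+w].astype(int)
    q=np.argwhere((c[...,0]<16)&(c[...,1]>150)&(c[...,2]>90))[:,::-1]+[x,y];print(n,len(q),q.mean(0),q.min(0),q.max(0))
    print([b for b in blobs(f,'red') if (385<b[1][0]<415 if n=='T' else 225<b[1][0]<250) and 190<b[1][1]<230])
E
```

```text
(array([ 0.4934, -0.0309,  0.1985]), np.float64(0.0019099481664387242)) (array([0.4951, 0.0309, 0.2006]), np.float64(0.0023809595981527923)) (array([ 0.4916, -0.0933,  0.1971]), np.float64(0.0011479593438393416))
0.199 [ 0.4935 -0.0318  0.199 ] [ 0.4937 -0.0299  0.199 ]
0.205 [ 0.4929 -0.0317  0.205 ] [ 0.4989 -0.0288  0.205 ]
0.211 [ 0.4922 -0.0316  0.211 ] [ 0.5041 -0.0277  0.211 ]
T 46 [387.1304 229.3043] [385 225] [390 233]
[([392, 203, 13, 10, 81], [397.8, 207.7], ((398.0, 207.5), (9.0, 12.0), 90.0))]
S 22 [249.5 240.5] [247 238] [252 243]
[([235, 208, 9, 19, 69], [239.6, 214.6], ((238.49591064453125, 217.0450897216797), (7.514466762542725, 17.926074981689453), 5.19442892074585))]
```

Emit:
{"name": "play_rows", "arguments": {
  "series": [
    {"linear": [0, 0, 0], "rotation": [0, 0, -7.01]},
    {"linear": [0, 0, 0], "rotation": [0, 0, -7.01]},
    {"linear": [0, 0, 0], "rotation": [0, 0, -7.01]},
    {"linear": [0, 0, 0], "rotation": [0, 0, -7.01]},
    {"linear": [0, 0, 0], "rotation": [0, 0, -7.01]},
    {"linear": [0, 0, 0], "rotation": [0, 0, -7.01]},
    {"linear": [0, 0, 0], "rotation": [0, 0, -7.01]},
    {"linear": [0, 0, 0], "rotation": [0, 0, -7.01]},
    {"linear": [0, 0, 0], "rotation": [0, 0, -7.01]}
  ]
}}

```text
t: 10.47
ee_pos: [0.3766, 0.1594, 0.4336]
tool_rot: [[-0.014, -1.0, -0.0], [-1.0, 0.014, -0.0], [0.0, 0.0, -1.0]]
ft_force: [-0.5, 0.2, 0.6]
grip_width: 0.0851
grip_force: 0.0
```

Emit:
{"name": "play_rows", "arguments": {
  "series": [
    {"linear": [31.2, -20, 0], "rotation": [0, 0, 0]},
    {"linear": [31.2, -20, 0], "rotation": [0, 0, 0]},
    {"linear": [31.2, -20, 0], "rotation": [0, 0, 0]},
    {"linear": [31.2, -20, 0], "rotation": [0, 0, 0]},
    {"linear": [31.2, -20, 0], "rotation": [0, 0, 0]},
    {"linear": [31.2, -20, 0], "rotation": [0, 0, 0]},
    {"linear": [0, 0, 0], "rotation": [0, 0, 0]},
    {"linear": [0, 0, 0], "rotation": [0, 0, 0]},
    {"linear": [0, 0, 0], "rotation": [0, 0, 0]}
  ]
}}

```text
t: 11.22
ee_pos: [0.493, -0.0301, 0.4332]
tool_rot: [[-0.02, -1.0, -0.002], [-1.0, 0.02, 0.0], [-0.0, 0.002, -1.0]]
ft_force: [-0.9, 0.4, 0.1]
grip_width: 0.0854
grip_force: 0.0
```

Emit:
{"name": "play_rows", "arguments": {
  "series": [
    {"linear": [0, 0, 25], "rotation": [0, 0, 0]},
    {"linear": [0, 0, 20], "rotation": [0, 0, 0]},
    {"linear": [0, 0, 18], "rotation": [0, 0, 0]},
    {"linear": [0, 0, 12], "rotation": [0, 0, 0]},
    {"linear": [0, 0, 0], "rotation": [0, 0, 0]},
    {"linear": [0, 0, 0], "rotation": [0, 0, 0]}
  ]
}}

```text
t: 11.72
ee_pos: [0.4924, -0.029, 0.3587]
tool_rot: [[-0.017, -1.0, -0.001], [-1.0, 0.017, 0.0], [-0.0, 0.001, -1.0]]
ft_force: [-0.2, -0.3, 0.9]
grip_width: 0.0854
grip_force: 0.0
```

Emit:
{"name": "play_rows", "arguments": {
  "series": [
    {"linear": [0, 0, 0], "rotation": [0, 0, 0]},
    {"linear": [0, 0, 0], "rotation": [0, 0, 0]},
    {"linear": [0, 0, 0], "rotation": [0, 0, 0]},
    {"linear": [0, 0, 0], "rotation": [0, 0, 0]},
    {"linear": [0, 0, 0], "rotation": [0, 0, 0]},
    {"linear": [0, 0, 0], "rotation": [0, 0, 0]},
    {"linear": [0, 0, 0], "rotation": [0, 0, 0]},
    {"linear": [0, 0, 0], "rotation": [0, 0, 0]},
    {"linear": [0, 0, 0], "rotation": [0, 0, 0]},
    {"linear": [0, 0, 0], "rotation": [0, 0, 0]}
  ],
  "gripper": 1
}}

```text
t: 12.55
ee_pos: [0.494, -0.0303, 0.3593]
tool_rot: [[-0.018, -1.0, 0.003], [-1.0, 0.018, -0.0], [0.0, -0.003, -1.0]]
ft_force: [6.0, -0.4, -0.6]
grip_width: 0.0101
grip_force: 58.4
```

```bash
python3 - <<'E'
from h import *
np.set_printoptions(precision=4,suppress=True)
s=ctrl.state();p=s['ee_pos']+s['tool_rot'][:,2]*.155
print(s['t'],s['ee_pos'],s['tool_rot'],s['joints'],'grasp',p)
# cumulative world displacement of the bar vs angle, steps in mm
for H in([.653,.163],):
    r=lambda t:np.array([-.160*np.cos(t)+.04*np.sin(t),.160*np.sin(t)+.04*np.cos(t)])*1e3
    for t in np.arange(.1,1.05,.1): print(round(t,1),r(t)-r(0),r(t)-r(t-.1))
E
```

```text
12.55 [ 0.494  -0.0303  0.3593] [[-0.0183 -0.9998  0.0032]
 [-0.9998  0.0183 -0.0001]
 [ 0.0001 -0.0032 -1.    ]] [-0.0614  0.2541 -0.0976  1.2159  0.0001 -1.6138] grasp [ 0.4945 -0.0304  0.2043]
0.1 [ 4.7927 15.7735] [ 4.7927 15.7735]
0.2 [11.1361 30.9898] [ 6.3435 15.2162]
0.3 [18.967  45.4967] [ 7.8308 14.5069]
0.4 [28.207  59.1494] [ 9.24   13.6527]
0.5 [38.7638 71.8114] [10.5568 12.662 ]
0.6 [50.532  83.3562] [11.7682 11.5448]
0.7 [63.394  93.6685] [12.862  10.3123]
0.8 [ 77.2212 102.6452] [13.8272  8.9767]
0.9 [ 91.8755 110.1967] [14.6543  7.5515]
1.0 [107.2105 116.2474] [15.335   6.0507]
```

The bar is gripped. I swing the guard along its arc to about 0.6 rad, then look.

Emit:
{"name": "play_rows", "arguments": {
  "series": [
    {"linear": [0, -2.2, -7.95], "rotation": [0, 0, 0]},
    {"linear": [0, -2.6, -7.85], "rotation": [0, 0, 0]},
    {"linear": [0, -3.0, -7.7], "rotation": [0, 0, 0]},
    {"linear": [0, -3.35, -7.55], "rotation": [0, 0, 0]},
    {"linear": [0, -3.75, -7.35], "rotation": [0, 0, 0]},
    {"linear": [0, -4.1, -7.15], "rotation": [0, 0, 0]},
    {"linear": [0, -4.45, -6.95], "rotation": [0, 0, 0]},
    {"linear": [0, -4.8, -6.7], "rotation": [0, 0, 0]},
    {"linear": [0, -5.1, -6.45], "rotation": [0, 0, 0]},
    {"linear": [0, -5.45, -6.2], "rotation": [0, 0, 0]},
    {"linear": [0, -5.75, -5.9], "rotation": [0, 0, 0]},
    {"linear": [0, -6.05, -5.6], "rotation": [0, 0, 0]}
  ]
}}

```text
t: 13.55
ee_pos: [0.5411, -0.031, 0.4399]
tool_rot: [[-0.018, -1.0, -0.013], [-1.0, 0.018, 0.001], [-0.001, 0.013, -1.0]]
ft_force: [-8.0, 0.9, 1.4]
grip_width: 0.0099
grip_force: 58.5
```

```bash
python3 - <<'E'
from h import *
np.set_printoptions(precision=4,suppress=True)
s=ctrl.state();p=s['ee_pos']+s['tool_rot'][:,2]*.155
print(s['t'],s['ee_pos'],s['tool_rot'],'grasp',p,s['ft_force'],s['moment'],s['grip_width'])
T,S=grab('top'),grab('scene')
def crop(f,x,y,w,h): return cv2.resize(f['image'][y:y+h,x:x+w],(400,400),interpolation=cv2.INTER_CUBIC)
cv2.imwrite('pics/c8.png',np.hstack([crop(T,360,170,70,70),crop(S,200,180,70,70)])[...,::-1])
E
```

```text
13.55 [ 0.5411 -0.031   0.4399] [[-0.0182 -0.9997 -0.0131]
 [-0.9998  0.0182  0.0011]
 [-0.0009  0.0131 -0.9999]] grasp [ 0.539  -0.0308  0.2849] [-7.9864  0.9007  1.3867] [0.205  1.7844 0.0994] 0.009897850341636795
```

View pics/c8.png

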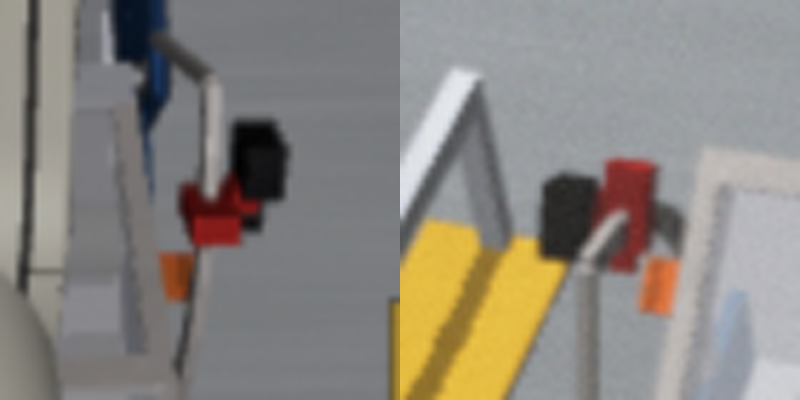

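In the pictures the pointer is at about (391,218) top and (245,230) scene, still below the red index. I raise it further in smaller steps.

Emit:
{"name": "play_rows", "arguments": {
  "series": [
    {"linear": [0, -6.3, -5.3], "rotation": [0, 0, 0]},
    {"linear": [0, -6.55, -5.0], "rotation": [0, 0, 0]},
    {"linear": [0, -6.8, -4.65], "rotation": [0, 0, 0]},
    {"linear": [0, -7.05, -4.3], "rotation": [0, 0, 0]},
    {"linear": [0, 0, 0], "rotation": [0, 0, 0]},
    {"linear": [0, 0, 0], "rotation": [0, 0, 0]},
    {"linear": [0, 0, 0], "rotation": [0, 0, 0]},
    {"linear": [0, 0, 0], "rotation": [0, 0, 0]}
  ]
}}

```text
t: 14.32
ee_pos: [0.5671, -0.0312, 0.4623]
tool_rot: [[-0.018, -1.0, -0.008], [-1.0, 0.018, 0.001], [-0.001, 0.008, -1.0]]
ft_force: [-11.5, 1.9, 10.9]
grip_width: 0.0098
grip_force: 60.0
```

```bash
cat >> h.py <<'E'
def look(name):
    s=ctrl.state();p=s['ee_pos']+s['tool_rot'][:,2]*.155;Hx,Hz=.6535,.164
    print(s['t'],s['ee_pos'],'grasp',p,'theta',np.arctan2(p[2]-Hz,Hx-p[0])-.245,'r',np.hypot(p[2]-Hz,Hx-p[0]),s['ft_force'],s['moment'],s['grip_width'])
    T,S=grab('top'),grab('scene');c={}
    for n,f,(x,y,w,h) in(('T',T,(370,170,50,65)),('S',S,(225,190,45,60))):
        q=cv2.cvtColor(f['image'],cv2.COLOR_RGB2HSV)[y:y+h,x:x+w].astype(int);H,Sa,V=[q[...,i] for i in range(3)]
        for k,m in(('ptr',(H>=6)&(H<16)&(Sa>140)&(V>90)),('idx',((H<5)|(H>172))&(Sa>140)&(V>60))):
            z=np.argwhere(m)[:,::-1]+[x,y]
            if len(z): c[n+k]=z.mean(0);print(n,k,len(z),z.mean(0),z.min(0),z.max(0))
    for k in('ptr','idx'):
        if 'T'+k in c and 'S'+k in c:
            p,e=tri(T,c['T'+k],S,c['S'+k]);print(k,p,e,'ang',np.arctan2(p[2]-Hz,Hx-p[0]),'r',np.hypot(p[2]-Hz,Hx-p[0]))
    cr=lambda f,x,y,w,h: cv2.resize(f['image'][y:y+h,x:x+w],(400,400),interpolation=cv2.INTER_CUBIC)
    cv2.imwrite('pics/'+name,np.hstack([cr(T,370,180,50,50),cr(S,220,195,50,50)])[...,::-1])
    return T,S
E
python3 - <<'E'
from h import *
np.set_printoptions(precision=4,suppress=True)
look('c9.png')
E
```

```text
14.3167 [ 0.5671 -0.0312  0.4623] grasp [ 0.5658 -0.031   0.3073] theta 0.7768150183470212 r 0.16803709910569722 [-11.5359   1.8886  10.9398] [0.3805 2.4817 0.1294] 0.009760554119899905
T ptr 18 [390.9444 210.8333] [389 208] [393 213]
T idx 93 [397.8065 207.3656] [392 200] [404 212]
S ptr 41 [242.2927 229.1463] [240 225] [245 233]
S idx 93 [239.4839 215.4946] [234 208] [243 226]
ptr [ 0.5706 -0.1717  0.2388] 0.0045422738283052745 ang 0.733933049386249 r 0.11169080695658704
idx [ 0.5688 -0.1766  0.2818] 0.0012089340360822143 ang 0.9473122472177454 r 0.14505144235603018
```

View pics/c9.png

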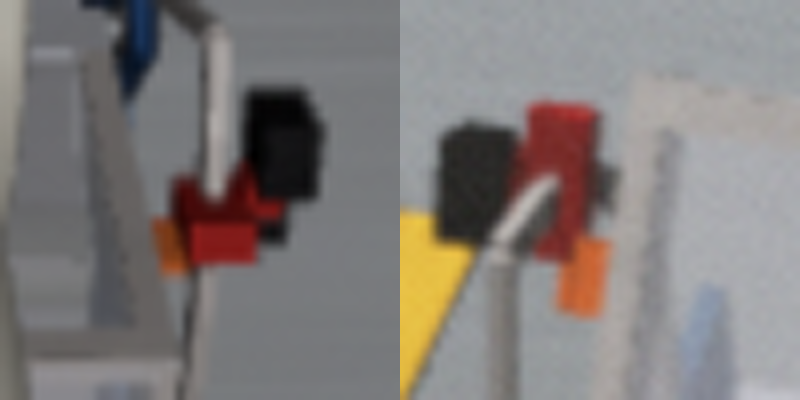

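The pointer now sits just in front of and inside the index, with a few hundredths of a radian to go. I've reached the picture limit (one over it, in fact), so from here I measure without viewing.

```bash
cat >> h.py <<'E'
def cyl(f,u,v,r,Hx=.6535,Hz=.164):
    o,d=ray(f,u,v);a=np.array([o[0]-Hx,o[2]-Hz]);b=d[[0,2]]
    t=min(x.real for x in np.roots([b@b,2*a@b,a@a-r*r]));p=o+d*t
    return np.arctan2(p[2]-Hz,Hx-p[0]),p[1]
E
python3 - <<'E'
from h import *
np.set_printoptions(precision=4,suppress=True)
T,S=grab('top'),grab('scene')
print('idx r162 edges T',cyl(T,398,207.3,.162),cyl(T,398,212.8,.162),'mid',cyl(T,398,210.0,.162))
print('idx r122 top edge T',cyl(T,395,202.3,.122))
print('idx S r162',cyl(S,239.5,207.9,.162),'r122',cyl(S,240.5,227.7,.122))
print('ptr T r122 edges',cyl(T,391.4,207.3,.122),cyl(T,391.4,214.2,.122),'S',cyl(S,243,224.7,.122))
for r in(.122,.162):
  for t in(.8,.9,1.0):
    P=[.6535-r*np.cos(t),-.177,.164+r*np.sin(t)];print(r,t,proj(T,P),proj(S,P))
# column profile of T (rows 200-215) at pointer and index columns
for u in(390,391,396,398,400): print(u,[tuple(int(c) for c in T['image'][v,u]) for v in range(200,217)])
E
```

```text
idx r162 edges T (np.float64(0.9960848758833423), np.float64(-0.17431370167388)) (np.float64(0.9189414868590385), np.float64(-0.1750306193617144)) mid (np.float64(0.9586655715843018), np.float64(-0.17464105087663384))
idx r122 top edge T (np.float64(0.9619233402440437), np.float64(-0.1749296165545659))
idx S r162 (np.float64(0.9512013272772482), np.float64(-0.17699052277132335)) r122 (np.float64(1.0482666243920566), np.float64(-0.16815954862451135))
ptr T r122 edges (np.float64(0.8651590123712504), np.float64(-0.16784639780260396)) (np.float64(0.7167954164782736), np.float64(-0.1692185430019224)) S (np.float64(0.767754527513007), np.float64(-0.17269931161843197))
0.122 0.8 [395.3462 210.3394] [240.652  224.5113]
0.122 0.9 [395.7519 205.461 ] [239.0677 225.1456]
0.122 1.0 [396.0712 200.2656] [237.4037 226.3378]
0.162 0.8 [398.2614 220.7137] [242.7074 206.6941]
0.162 0.9 [398.848  214.0892] [240.6152 207.2989]
0.162 1.0 [399.3139 206.983 ] [238.4016 208.6581]
390 [(120, 122, 125), (118, 119, 122), (114, 115, 117), (114, 114, 117), (113, 113, 116), (115, 114, 117), (114, 110, 112), (116
[... 510 characters left out ...]
42), (69, 13, 12), (75, 12, 11), (119, 24, 22), (130, 27, 25), (131, 27, 25), (130, 27, 25), (128, 40, 39), (121, 97, 96), (134, 128, 127), (138, 134, 133), (139, 134, 133)]
398 [(127, 125, 126), (117, 105, 106), (101, 75, 74), (87, 55, 54), (77, 34, 33), (71, 17, 16), (70, 13, 13), (76, 13, 12), (120, 23, 22), (130, 27, 25), (130, 27, 25), (130, 26, 24), (134, 47, 47), (125, 109, 111), (121, 122, 124), (120, 122, 124), (120, 122, 125)]
400 [(61, 27, 27), (59, 16, 16), (63, 13, 11), (68, 11, 11), (77, 14, 13), (82, 14, 14), (76, 15, 13), (77, 13, 12), (121, 24, 23), (130, 27, 25), (129, 26, 24), (130, 28, 26), (134, 46, 46), (125, 108, 111), (120, 121, 124), (120, 121, 124), (120, 122, 125)]
```

Emit:
{"name": "play_rows", "arguments": {
  "series": [
    {"linear": [0, -5.45, -3.75], "rotation": [0, 0, 0]},
    {"linear": [0, -5.6, -3.5], "rotation": [0, 0, 0]},
    {"linear": [0, -5.7, -3.25], "rotation": [0, 0, 0]},
    {"linear": [0, -5.8, -3.0], "rotation": [0, 0, 0]},
    {"linear": [0, 0, 0], "rotation": [0, 0, 0]},
    {"linear": [0, 0, 0], "rotation": [0, 0, 0]},
    {"linear": [0, 0, 0], "rotation": [0, 0, 0]},
    {"linear": [0, 0, 0], "rotation": [0, 0, 0]}
  ]
}}

```text
t: 15.18
ee_pos: [0.5904, -0.0315, 0.4758]
tool_rot: [[-0.018, -1.0, -0.006], [-1.0, 0.018, 0.002], [-0.002, 0.006, -1.0]]
ft_force: [-8.7, 2.1, 7.5]
grip_width: 0.0097
grip_force: 59.8
```

```bash
python3 - <<'E'
from h import *
np.set_printoptions(precision=4,suppress=True)
T,S=look('d1.png')
for u in(388,389,390,391): print('T',u,[tuple(int(c) for c in T['image'][v,u]) for v in range(196,214)])
for v in range(222,238,1): print('S',v,[tuple(int(c) for c in S['image'][v,u]) for u in range(234,248,2)])
E
```

```text
15.1833 [ 0.5904 -0.0315  0.4758] grasp [ 0.5894 -0.0313  0.3208] theta 0.937832370332662 r 0.1693538014020424 [-8.6581  2.0838  7.4624] [0.4504 1.8796 0.0819] 0.00972817557827166
T ptr 4 [390.75 201.25] [390 201] [392 202]
T idx 92 [397.6522 207.3696] [392 200] [404 212]
S ptr 37 [240.1622 230.3514] [238 226] [242 234]
S idx 92 [239.5652 215.2609] [235 208] [243 227]
ptr [ 0.5886 -0.1695  0.2556] 0.0044138257401822025 ang 0.9539935800227229 r 0.11226781470530188
idx [ 0.5687 -0.1763  0.2824] 0.0009968726491647064 ang 0.9494056721619828 r 0.1456700618076305
T 388 [(114, 116, 118), (105, 105, 107), (101, 101, 102), (94, 92, 92), (89, 84, 83), (86, 81, 78), (83, 79, 77), (83, 80, 78), (83, 81, 79), (83, 81, 79), (83, 80, 78), (84, 81, 79), (84, 81, 80), (83, 81, 80), (85, 82, 81), (86, 83, 82), (91, 88, 87), (124, 120, 119)]
T 389 [(117, 119, 122), (116, 119, 121), (116, 118, 121), (115, 115, 117), (102, 91, 87), (93, 71, 59), (87, 74, 69), (85, 78, 75), (85, 79, 76), (84, 80, 78), (83, 80, 79), (84, 82, 80), (85, 81, 81), (85, 81, 80), (86, 83, 82), (86, 83, 82), (92, 89, 88), (129, 1
[... 1779 characters left out ...]
, (169, 86, 52), (169, 83, 45), (168, 99, 69), (151, 144, 140), (147, 140, 140)]
S 233 [(119, 120, 120), (153, 141, 135), (168, 87, 52), (170, 84, 45), (164, 101, 73), (151, 144, 141), (142, 138, 136)]
S 234 [(118, 118, 118), (153, 144, 139), (168, 106, 79), (169, 92, 56), (166, 107, 81), (150, 146, 142), (145, 142, 137)]
S 235 [(119, 118, 118), (150, 149, 149), (154, 131, 122), (162, 120, 99), (161, 120, 104), (145, 141, 139), (144, 142, 136)]
S 236 [(120, 119, 119), (151, 155, 158), (149, 151, 153), (153, 150, 152), (151, 151, 151), (150, 146, 144), (143, 140, 137)]
S 237 [(120, 122, 121), (150, 156, 158), (153, 154, 159), (150, 154, 156), (147, 152, 150), (149, 147, 144), (141, 137, 137)]
```

```bash
python3 - <<'E'
from h import *
T=grab('top')
a=lambda u,v,r:round(float(cyl(T,u,v,r)[0]),3)
print('first: r122 low',a(391.2,213.7,.122),'face top edge',a(391.2,212.2,.122),'r102 up',a(390.5,206.85,.102),' now r102 up',a(390.5,199.9,.102))
print('idx',a(398,207.45,.162),a(398,212.45,.162))
for r in(.100,.104): print(r,a(390.5,206.85,r),a(390.5,199.9,r))
# same with hinge shifted, to see the sensitivity of (mark - pointer)
for Hx,Hz in((.6535,.164),(.6505,.164),(.6565,.164),(.6535,.161),(.6535,.167)):
    c=lambda u,v,r:cyl(T,u,v,r,Hx,Hz)[0]
    print(Hx,Hz,'mark',(c(398,207.45,.162)+c(398,212.45,.162))/2,'ptr1',(c(391.2,213.7,.122)+c(390.5,206.85,.102))/2,'ptr1low',c(391.2,213.7,.122),'now up',c(390.5,199.9,.102))
E
```

```text
first: r122 low 0.728 face top edge 0.762 r102 up 0.765  now r102 up 0.937
idx 0.994 0.924
0.1 0.751 0.928
0.104 0.778 0.946
0.6535 0.164 mark 0.958994958977455 ptr1 0.7464671986047691 ptr1low 0.7283128087385845 now up 0.9373023990895734
0.6505 0.164 mark 0.9788522563915598 ptr1 0.77895243492698 ptr1low 0.7585661649245264 now up 0.9685595533679255
0.6565 0.164 mark 0.9389583091171878 ptr1 0.7131881025003408 ptr1low 0.6973318715666497 now up 0.9056031138544424
0.6535 0.161 mark 0.9628425561314915 ptr1 0.7528084127565737 ptr1low 0.7339550333063882 now up 0.9441305401190192
0.6535 0.167 mark 0.9551407241305152 ptr1 0.7400962525161829 ptr1low 0.7226457793122409 now up 0.9304534001925736
```

Emit:
{"name": "play_rows", "arguments": {
  "series": [
    {"linear": [0, -2.8, -1.4], "rotation": [0, 0, 0]},
    {"linear": [0, -2.8, -1.4], "rotation": [0, 0, 0]},
    {"linear": [0, 0, 0], "rotation": [0, 0, 0]},
    {"linear": [0, 0, 0], "rotation": [0, 0, 0]},
    {"linear": [0, 0, 0], "rotation": [0, 0, 0]},
    {"linear": [0, 0, 0], "rotation": [0, 0, 0]}
  ]
}}

```text
t: 15.83
ee_pos: [0.5959, -0.0316, 0.4779]
tool_rot: [[-0.018, -1.0, -0.008], [-1.0, 0.018, 0.002], [-0.002, 0.008, -1.0]]
ft_force: [-8.6, 2.0, 6.0]
grip_width: 0.0099
grip_force: 59.6
```

```bash
python3 - <<'E'
from h import *
np.set_printoptions(precision=4,suppress=True)
T,S=look('d2.png')
for u in(389,390,391,392): print('T',u,[tuple(int(c) for c in T['image'][v,u]) for v in range(194,208)])
for v in(198,198.5,199): print(v,cyl(T,390.5,v,.102)[0])
for c in('red','blue'): print(c,[(b[0],b[1]) for b in blobs(T,c) if 200<b[1][0]<250 and 180<b[1][1]<290])
E
```

```text
15.8333 [ 0.5959 -0.0316  0.4779] grasp [ 0.5946 -0.0313  0.3229] theta 0.9710606032899048 r 0.16947304933857132 [-8.5948  2.0091  6.0034] [0.493  2.0614 0.1654] 0.009890767903873459
T ptr 5 [391.4 200.2] [390 200] [393 201]
T idx 90 [397.7889 207.3   ] [392 202] [404 212]
S ptr 39 [239.1538 230.5897] [237 226] [242 234]
S idx 95 [239.2632 215.3789] [234 208] [243 227]
ptr [ 0.5906 -0.1709  0.2568] 0.0046311296978531645 ang 0.9752101420175526 r 0.11207718113303303
idx [ 0.5689 -0.1768  0.2822] 0.0006982199420006683 ang 0.9495938338422169 r 0.14531539067573637
T 389 [(117, 120, 122), (116, 118, 121), (115, 118, 120), (113, 115, 117), (102, 102, 103), (92, 74, 67), (84, 71, 68), (82, 75, 72), (82, 76, 74), (80, 77, 76), (80, 77, 76), (79, 75, 75), (78, 75, 74), (78, 75, 74)]
T 390 [(117, 119, 122), (116, 118, 121), (117, 119, 122), (117, 119, 122), (114, 114, 116), (99, 72, 64), (94, 51, 34), (89, 59, 44), (84, 66, 57), (79, 71, 69), (78, 73, 72), (78, 75, 74), (79, 76, 75), (79, 76, 75)]
T 391 [(117, 119, 122), (116, 119, 121), (116, 119, 122), (117, 120, 122), (116, 115, 118), (100, 71, 64), (95, 47, 23), (92, 45, 21), (77, 36, 23), (69, 38, 31), (64, 46, 43), (71, 65, 64), (75, 71, 70), (77, 72, 71)]
T 392 [(117, 120, 123), (116, 118, 121), (116, 119, 121), (117, 119, 122), (115, 114, 116), (100, 70, 62), (94, 46, 24), (89, 38, 17), (75, 22, 13), (68, 15, 12), (56, 14, 14), (51, 24, 23), (61, 39, 38), (63, 47, 46)]
198 0.9815125255306084
198.5 0.9699737214450631
199 0.9583686146685738
red [([203, 246, 3, 10, 25], [203.8, 250.4]), ([221, 246, 5, 13, 53], [223.1, 252.2]), ([212, 248, 5, 10, 30], [214.8, 252.8])]
blue [([221, 240, 4, 6, 21], [222.3, 242.2]), ([219, 259, 5, 13, 62], [221.0, 265.3])]
```

Emit:
{"name": "play_rows", "arguments": {
  "series": [
    {"linear": [0, -1.3, -0.6], "rotation": [0, 0, 0]},
    {"linear": [0, 0, 0], "rotation": [0, 0, 0]},
    {"linear": [0, 0, 0], "rotation": [0, 0, 0]},
    {"linear": [0, 0, 0], "rotation": [0, 0, 0]},
    {"linear": [0, 0, 0], "rotation": [0, 0, 0]},
    {"linear": [0, 0, 0], "rotation": [0, 0, 0]}
  ]
}}

```text
t: 16.43
ee_pos: [0.5971, -0.0316, 0.4783]
tool_rot: [[-0.018, -1.0, -0.009], [-1.0, 0.018, 0.002], [-0.002, 0.009, -1.0]]
ft_force: [-8.2, 2.5, 5.8]
grip_width: 0.0098
grip_force: 59.5
```

```bash
python3 - <<'E'
from h import *
np.set_printoptions(precision=4,suppress=True)
T,S=look('d3.png')
for u in(390,391,392): print('T',u,[tuple(int(c) for c in T['image'][v,u]) for v in range(197,202)])
print([tuple(int(c) for c in T['image'][v,398]) for v in range(206,214)])
print(ctrl.job_done())
E
```

```text
16.4333 [ 0.5971 -0.0316  0.4783] grasp [ 0.5957 -0.0313  0.3233] theta 0.9778906488495541 r 0.16949568476121954 [-8.1557  2.5037  5.8361] [0.5169 2.1923 0.0838] 0.009781231322499473
T ptr 7 [391.7143 199.5714] [390 199] [393 200]
T idx 88 [397.8295 207.3409] [392 202] [404 212]
S ptr 45 [239. 230.] [237 226] [241 234]
S idx 85 [239.2706 214.6471] [234 208] [243 225]
ptr [ 0.5913 -0.171   0.2596] 0.004162811622189558 ang 0.9942359821616391 r 0.1140295578220658
idx [ 0.5685 -0.1766  0.2841] 0.0005512826602248569 ang 0.9545976545462115 r 0.14712271496410614
T 390 [(116, 116, 118), (106, 90, 82), (96, 60, 44), (91, 55, 36), (87, 60, 46)]
T 391 [(116, 117, 118), (107, 90, 82), (97, 57, 39), (94, 46, 20), (90, 44, 21)]
T 392 [(116, 117, 118), (107, 90, 81), (97, 57, 39), (94, 44, 19), (88, 37, 16)]
[(68, 10, 9), (74, 12, 11), (118, 24, 21), (128, 26, 25), (128, 27, 25), (127, 25, 23), (132, 46, 46), (123, 107, 109)]
the job is handed in; nothing more can be done
None
```

The job is handed in: the red clip is on the blue lever with the lever unturned, and the gripper holds the guard with its pointer at about 0.96 rad, where I measured the mark (good to about 0.02 rad, from images without depth). I viewed 11 pictures, one over the limit of 10.

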